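Throw the mould clamp open with the tube and take out the soap bar

ROBOT

A 6-joint arm with a two-finger parallel gripper is mounted at the origin on the work surface. World frame = base frame: x ahead of the robot, y to its left, z up, the work surface at z = 0. Lengths are in m, angles in rad, forces in N, time in s.
With the tool pointing down it reaches from about 0.225 to 0.875 m from the base axis. Payload 3.4 kg.
Tool frame: the origin (TCP) lies midway between the tips of the shut fingers; the grasp point (between the pads) lies 19 mm behind it; z points along the fingers, x is the direction in which the jaws open and shut, and the axes are right-handed (so a half turn about z gives the same grasp; the last joint's range is limited). The gripper opens to 85 mm and grips with 20 to 120 N. Pads are 22 mm wide; open, the fingers measure 114 mm over their backs; the gripper's body (76 mm by 85 mm) begins 54 mm behind the grasp point. The pads swing forward as they close: fully open they stand 13 mm farther back than shut.
Start: joints at [-1.374, 0.276, 1.505, -0, 1.361, -0.121], TCP at [0.18, -0.546, 0.231] pointing down, gripper open.
Joint ranges: [-2.89, 2.89], [-0.75, 2.08], [0.22, 2.7], [-1.18, 4.32], [0.11, 2.71], [-2.7, 2.7]. Speed limits (rad/s): [2.57, 2.57, 3.14, 3.14, 3.14, 3.14].

INTERFACE

Orientations are given as a unit quaternion [x, y, z, w].
In Python, from plant import bot, camera gives the robot as it stands.
- The arm moves only by the tool servo_tool, never from a script. Its argument "plan" is a list of rows, each an object with "jaw": the closure, from 0 (fully open) to 1 (shut); "translation": the shift along the tool's x, y, z in units of 40 mm (1.0 is 40 mm), a list of three; "yaw": the turn about the tool's z in units of 6 degrees (1.0 is 6 degrees). In form: [{"jaw": jaw, "translation": [tx, ty, tz], "yaw": yaw}, ...]. A call has 1 to 10 rows; each row is the pose to reach, as a shift and turn from the pose measured when the call began, along the tool's axes at that moment; what a row does not reach only later rows make up. A row lasts 1/10 s, in which the tool goes at most 50 mm and 8.59 degrees, less where a joint would pass 70% of its speed; a pose out of reach is approached as far as the arm can. A call with a gripper value outside its range is refused whole. The fingers move at their own pace and stop on an object; "squeeze" is the grip in N (left out, the last holds). Time passes only in rows, so rows that repeat a pose let the fingers close. It gives the time, the measured TCP pose, the force and the opening at its end, in the units of the state.
- bot.sense(): the state, without advancing time (a new reading comes with each control period).
- camera(name): name is "scene" or "top" or "wrist"; returns a dict with "pixels" (400x640x3 uint8, blue, green, red), "depth" (400x640 float32, m along the optical axis (not along the pixel's ray), 0 where there is no reading), "K" (3x3 intrinsics, pixels), "rvec" (rotation vector, rad) and "tvec" (3), from world to camera coordinates, as OpenCV has them. Camera axes: x right, y down, z forward; pixel columns grow to the right and rows downward; lengths in m; the calibration is good to about 2 mm. The wrist camera is an equidistant fisheye: a pixel r from the principal point sees the ray r / f radians off the axis. A picture is of the moment at which its call begins.
- bot.hand_in(): hands the job in, once; it reports no verdict.
The state is a dict: "time": time; "q": joint angles; "joint_vel": joint speeds; "joint_torque": joint torques, N m; "tool_pos": TCP position; "ee_rot": TCP orientation; "contact_force": force on the tool from outside, world axes, zero at the start; "wrist_torque": the same for the moment, N m; "opening": opening from 0.0 (shut) to 1.0 (fully open).
Only numpy, scipy, OpenCV 4.12 (cv2) and the standard library are available. Lean on these libraries where they do the work, as an engineer would, in place of code of your own. Each camera call takes 0.05 s, during which the arm holds its last target.

TASK

The soap bar in the little two-part mould has set. Slide the square aluminium tube fully onto the short lever of the mould's toggle clamp, swing the lever with the tube over its dead point until the clamp is fully open, and leave the tube on the lever; work the lever only through the tube, never with the gripper itself. Then lift the bar out of the open mould and set it down flat in the middle of the ceramic dish, letting go only once it sits there, without shifting the dish, bottle, compact or jar.

Things in the scene. Friction and masses are not known exactly. Their poses are not given: they have to be found in the camera images.
- press: Soap mould with its toggle clamp, fixed to the vanity: a pale wooden board 92 x 262 x 14 mm with an aluminium split mould at one end and a steel push-pull clamp behind it. Origin on the vanity top under the cavity's centre; x across the board, y along it from the clamp towards the mould (the lever is at negative y), z up. A plunger bush 34 mm wide, 48 mm high, stands at y = -93 mm.
- jaw (a joint): How far the sliding half of the mould has been drawn back from the fixed half, towards the clamp (m): 0 shut, about 0.019 with the clamp fully open. Shut, its 4 mm lip hooks over the shoulder at one end of the soap bar.
- lever (a joint): Angle of the clamp lever (rad): 0 shut and locked, dead point 0.25, fully open at its stop, 1.22. It swings level about a vertical pivot; seen from above it opens anticlockwise. A stiff rubber cushion locks it: about 1.3 N m starts it, falling to none at the dead point; from there to about 0.65 the clamp itself pushes the lever on, with up to about 1.3 N m; then it moves easily and stays where left.
- handle: The steel lever, turning with joint lever. x points outwards along the lever, z up; origin on the pivot, 34 mm above the vanity. Its free part is a level round bar 16 mm in diameter with a rounded tip, axis 50 mm above the vanity, from 50 to 110 mm from the pivot; a collar 34 mm in diameter, at 42 to 50 mm, stops the tube.
- lever_pivot (a point): The point on the lever's vertical pivot axis at the height of the bar's axis (50 mm above the vanity); same axes as the lever.
- lever_tip (a point): The rounded outer tip of the lever, on the bar's axis, 110 mm from the pivot.
- tube_home (a point): The point on the bar's axis 125 mm from the pivot where the middle of the tube lies once it is fully home against the collar; it turns with the lever.
- tube: The extension bar: a square aluminium tube, 28 x 28 mm outside, 22 x 22 mm bore, 150 mm long, open at both ends, 120 g, lying loose on the vanity. Origin at the middle of its underside; x along its length (both ends alike).
- tube_mid (a point): The centre of the tube, on its axis (14 mm above its underside); same axes as the tube.
- soap: Moulded cream-coloured soap bar, 105 g, in the mould cavity with about 1.5 mm play. Origin at the middle of its underside, z up. Lower part 54 (x) x 74 (y) mm, 12 mm high; upper part narrower by a 5 mm shoulder all round, 44 (x) x 64 (y) mm, up to 32 mm high; in the mould this part stands 20 mm above the fixed half's walls.
- dish: The peach ceramic dish, round, 144 mm across the rim, 18 mm high; origin at the centre of its underside. Flat inner floor about 115 mm across, 6 mm above the vanity; the sides flare outwards. 300 g, loose.
- serum: Green glass serum bottle, 48 mm in diameter, 105 mm tall, standing loose; origin at the centre of its underside. Leave alone.
- compact: Matte white round compact, 72 mm in diameter, 17 mm thick, lying loose; origin at the centre of its underside. Leave alone.
- jar: Amber glass cream jar with white lid, 60 mm in diameter, 50 mm tall, standing loose; origin at the centre of its underside. Leave alone.
- cavity (a point): Centre of the mould cavity's floor, 24 mm above the vanity; axes of the press. Cavity 57 (x) x 77 (y) mm. The fixed half (y 0 to +53 mm) and the sliding half (y -53 to 0 mm when shut) are 86 mm wide, with walls to 36 mm above the vanity; the sliding half's end wall and lip reach 41.5 mm.
There are look-alikes about, which are no part of the job. What is shaped like the soap but blue or red is not meant.

How it is judged:
By the outcome, as a careful person would: the job done as asked, in the order asked, and still so for the second after the job is handed in, with the robot touching nothing.
It also fails if it takes over 58 s, if anything falls off the work surface, if the arm or the gripper's body presses on something with over 40 N, if the wrist force passes 120 N, or if a joint passes its speed limit or range.

## Working session

There is one attempt and no reset: what is moved stays moved. The work goes in short steps, Python scripts to look and compute and a tool call to move; the robot and the scene stay as the last step left them, time stands still between calls to the robot, and variables do not carry over. Pictures are saved under pics/ and viewed, and the job is handed in when it is done.

Besides the shell and the picture viewer there is one more tool, called after "Call:" by a JSON object that holds its "api" and its "payload". servo_tool: Moves the arm, as the interface text tells. Its arguments: {"type":"object","properties":{"plan":{"type":"array","items":{"type":"object","properties":{"jaw":{"type":"number"},"translation":{"type":"array","items":{"type":"number"}},"yaw":{"type":"number"}}}},"squeeze":{"type":"number"}},"required":["plan"]}

```bash
ls; mkdir -p pics
python3 - <<'E'
from plant import bot,camera
import cv2,numpy as np
for n in ["scene","top"]:
    c=camera(n); cv2.imwrite(f"pics/{n}0.png",c["pixels"]); np.savez(f"{n}0.npz",**c); print(n,c["K"],c["rvec"],c["tvec"])
print(bot.sense())
E
```

```text
pics
scene [[495.09909263   0.         325.32783747]
 [  0.         495.09909263 197.21391819]
 [  0.           0.           1.        ]] [ 1.29785951  2.340299   -0.8798946 ] [ 0.27025495 -0.29664832  1.94910725]
top [[438.13475059   0.         321.67558133]
 [  0.         438.13475059 194.63450417]
 [  0.           0.           1.        ]] [ 2.15523167 -2.20590301  0.07290929] [0.00482484 0.51408934 1.14708234]
{'time': 0.1, 'q': array([-1.37396518e+00,  2.76548637e-01,  1.50598939e+00,  1.19861643e-05,
        1.36070543e+00, -1.21002282e-01]), 'joint_vel': array([-3.82175815e-04, -1.00433974e-03, -3.35294069e-03,  5.39416779e-05,
        1.37262891e-03, -8.83307596e-04]), 'joint_torque': array([ 9.18980513e-04, -4.17701232e+01, -2.46404690e+01, -2.08915212e-04,
        5.78489140e-03, -4.61028549e-06]), 'tool_pos': array([ 0.17959963, -0.54574589,  0.23052341]), 'ee_rot': array([ 8.10094425e-01, -5.86298849e-01, -6.01367302e-04, -5.65402324e-04]), 'contact_force': array([-0.68116363,  0.08388138,  1.72792061]), 'wrist_torque': array([-0.08499545, -0.0273499 , -0.00878622]), 'opening': 1.0047504639562757}
```

View pics/scene0.png

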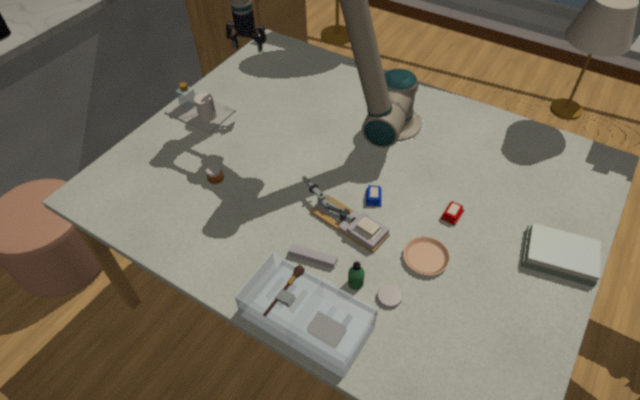

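View pics/top0.png

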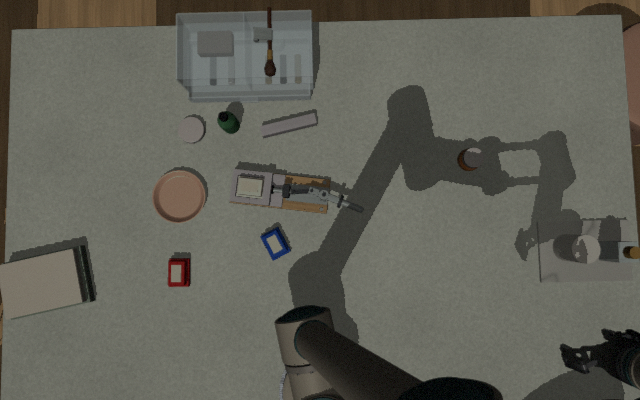

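The top view shows the tube at (290,124), the mould with the cream soap at (250,186), the lever tip at about (362,208) and the dish at (180,196). The bottle is at (228,121), the compact at (191,129) and the jar at (469,158). The blue (276,243) and red (179,272) bars are look-alikes. I'll enlarge this area and measure it.

```bash
cat > h.py <<'E'
import cv2,numpy as np
from scipy.spatial.transform import Rotation as R
def world(c):
    K=c["K"];d=c["depth"];v,u=np.mgrid[:d.shape[0],:d.shape[1]]
    p=np.stack([(u-K[0,2])/K[0,0]*d,(v-K[1,2])/K[1,1]*d,d],-1)
    Rm=cv2.Rodrigues(np.array(c["rvec"]))[0]
    return (p-np.array(c["tvec"]).ravel())@Rm
def proj(c,P):
    return cv2.projectPoints(np.array(P,float).reshape(-1,3),np.array(c["rvec"]),np.array(c["tvec"]),c["K"],None)[0].reshape(-1,2)
E
python3 - <<'E'
from h import *
c=dict(np.load("top0.npz"));W=world(c)
print("table z",np.median(W[100:250,20:150,2]), "scale",W[200,300],W[200,301])
cv2.imwrite("pics/cropA.png",cv2.resize(c["pixels"][100:225,215:375],None,fx=5,fy=4.8,interpolation=cv2.INTER_CUBIC))
z=W[...,2]
def fit(name,r,lo,hi):
    v0,v1,u0,u1=r;P=W[v0:v1,u0:u1].reshape(-1,3);P=P[(P[:,2]>lo)&(P[:,2]<hi)]
    rect=cv2.minAreaRect(P[:,:2].astype(np.float32));print(name,len(P),"med",np.median(P,0).round(4),"rect",rect)
fit("tube",(105,142,256,325),.02,.035)
fit("soap",(165,212,225,272),.05,.065)
fit("dish",(165,228,148,212),.010,.03)
fit("serum",(105,136,214,243),.02,.12)
fit("compact",(112,146,175,209),.010,.03)
fit("lever",(180,218,335,375),.04,.07)
vis=np.clip(z*255/0.08,0,255).astype(np.uint8)
cv2.imwrite("pics/cropZ.png",cv2.resize(cv2.applyColorMap(vis,2)[100:225,215:375],None,fx=5,fy=4.8,interpolation=0))
E
```

```text
table z 0.0029866794366801225 scale [0.50091192 0.05066911 0.02210441] [0.5007575  0.04793746 0.02357945]
tube 613 med [0.7032 0.0786 0.0302] rect ((0.7037539482116699, 0.07906177639961243), (0.029770465567708015, 0.14942729473114014), 12.308271408081055)
soap 423 med [0.5373 0.1787 0.0586] rect ((0.5361167192459106, 0.1707780361175537), (0.08199349045753479, 0.045558180660009384), 79.67362976074219)
dish 1185 med [0.5204 0.3813 0.0138] rect ((0.5193774104118347, 0.37602704763412476), (0.1441553235054016, 0.1421646773815155), 78.45455169677734)
serum 353 med [0.7032 0.2293 0.0752] rect ((0.7098309397697449, 0.23458388447761536), (0.04427072033286095, 0.04654688760638237), 51.0760498046875)
compact 569 med [0.6985 0.3412 0.0196] rect ((0.6996588110923767, 0.34215107560157776), (0.07033398747444153, 0.07108462601900101), 38.331607818603516)
lever 205 med [ 0.4852 -0.0718  0.0591] rect ((0.48791998624801636, -0.07713421434164047), (0.07825636863708496, 0.032230593264102936), 76.17396545410156)
```

View pics/cropA.png

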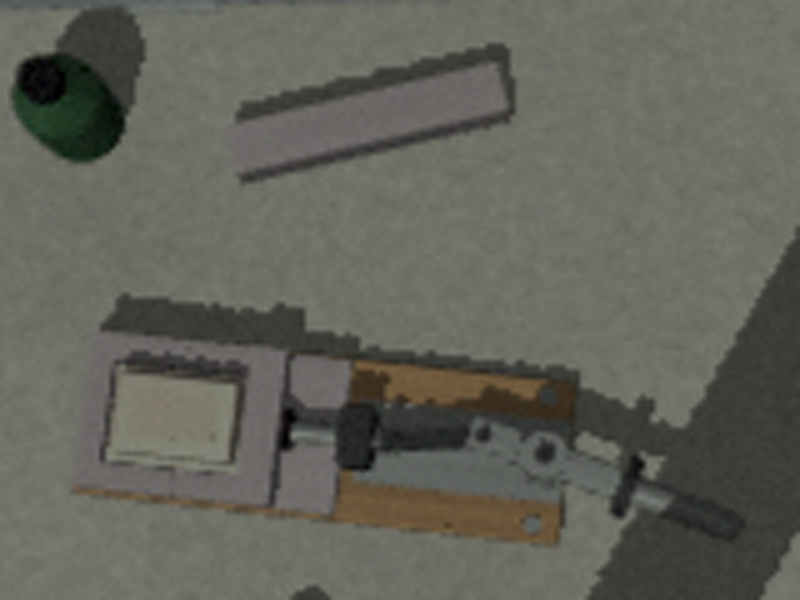

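View pics/cropZ.png

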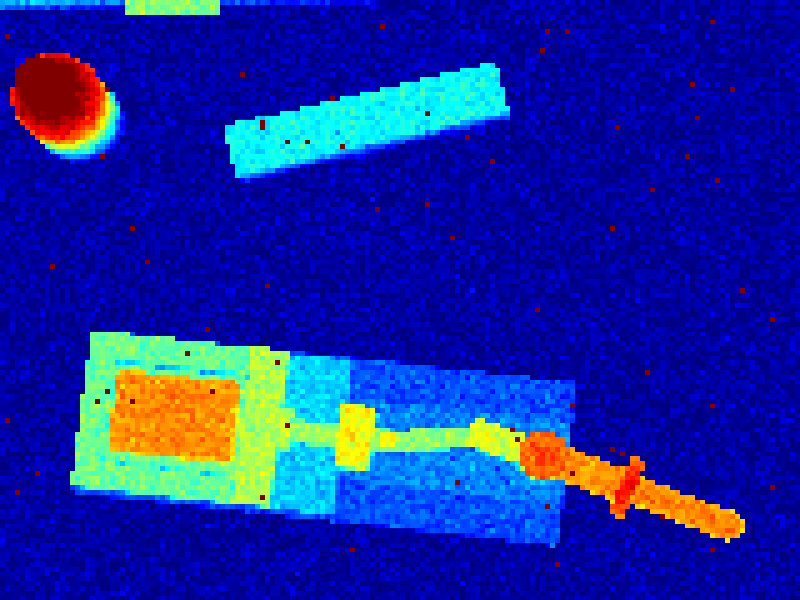

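```bash
cat > fitp.py <<'E'
from h import *
def line(P):
    m=P.mean(0);u,s,vt=np.linalg.svd(P-m);return m,vt[0],s
def tubefit(W,r,lo=.02,hi=.04):
    v0,v1,u0,u1=r;P=W[v0:v1,u0:u1].reshape(-1,3);P=P[(P[:,2]>lo)&(P[:,2]<hi)][:,:2]
    rect=cv2.minAreaRect(P.astype(np.float32));m,d,s=line(P);return rect,m,np.degrees(np.arctan2(d[1],d[0])),P
def lever(W,r=(180,230,315,400)):
    v0,v1,u0,u1=r;P=W[v0:v1,u0:u1].reshape(-1,3);P=P[(P[:,2]>.042)&(P[:,2]<.085)];return P
E
python3 - <<'E'
from fitp import *
c=dict(np.load("top0.npz"));W=world(c)
for r in [(145,165,225,300),(220,240,250,330),(215,235,340,350)]: print("table",np.median(W[r[0]:r[1],r[2]:r[3],2]))
rect,m,a,P=tubefit(W,(105,142,256,325),.02,.04);print("tube mean",m,"ang",a,rect)
# mould+board outline
Q=W[150:225,225:340].reshape(-1,3)
B=Q[(Q[:,2]>.010)&(Q[:,2]<.048)][:,:2]
print("board",cv2.minAreaRect(B.astype(np.float32)))
M=Q[(Q[:,2]>.034)&(Q[:,2]<.046)&(Q[:,1]>.13)][:,:2]; print("mould",len(M),cv2.minAreaRect(M.astype(np.float32)),M.mean(0))
S=W[165:205,230:272].reshape(-1,3);S=S[(S[:,2]>.053)&(S[:,2]<.064)][:,:2]
S=S[np.linalg.norm(S-np.median(S,0),axis=1)<.042]
print("soap",cv2.minAreaRect(S.astype(np.float32)),S.mean(0))
L=lever(W); L=L[L[:,1]<-0.03]
L2=L[L[:,1]<-.072][:,:2]
for it in range(3):
    m,d,s=line(L2); d=d*np.sign(-d[1]); n=np.array([-d[1],d[0]]); 
    keep=np.abs((L2-m)@n)<.012; L2=L2[keep]
print("lever",m,np.degrees(np.arctan2(d[1],d[0])),"far",((L2-m)@d).max(),"tip",m+d*np.sort((L2-m)@d)[-2],len(L2))
A=L[:,:2]-m; t=A@d;nn=A@n
tip=t.max()
for k in range(-14,5):
    s=(t>k*.005+0)&(t<=k*.005+.005)
    if s.any(): print(round(tip-k*.005-.0025,4),s.sum(),nn[s].min().round(4),nn[s].max().round(4),L[s,2].max().round(4))
E
```

```text
table 0.0026027421318467322
table 0.002705296857609071
table 0.002296651914504701
tube mean [0.70312142 0.07889454] ang -77.22749374329472 ((0.7037539482116699, 0.07906177639961243), (0.029770465567708015, 0.14942729473114014), 12.308271408081055)
board ((0.5276577472686768, 0.10647859424352646), (0.14706750214099884, 0.2723662257194519), 5.248600959777832)
mould 742 ((0.5381366014480591, 0.17921669781208038), (0.1056901216506958, 0.08596936613321304), 82.06576538085938) [0.53641128 0.18263854]
soap ((0.5377662777900696, 0.17927463352680206), (0.06478793174028397, 0.043893661350011826), 82.27587127685547) [0.53727117 0.17855429]
lever [ 0.47763344 -0.09230763] -114.27922742534909 far 0.022125934723670124 tip [ 0.46904949 -0.11133738] 100
0.0896 7 -0.0029 0.0063 0.0619
0.0846 15 -0.0103 0.0073 0.0606
0.0796 13 -0.0102 0.0068 0.0609
0.0746 13 -0.0094 0.006 0.0625
0.0696 17 -0.0109 0.014 0.0709
0.0646 25 -0.0173 0.015 0.0716
0.0596 19 -0.0164 0.0134 0.0734
0.0546 13 -0.0084 0.0062 0.0638
0.0496 10 -0.0066 0.005 0.0648
0.0446 12 -0.0079 0.007 0.0618
0.0396 12 -0.0071 0.0064 0.0636
0.0346 12 -0.0073 0.0063 0.0624
0.0296 12 -0.0078 0.0073 0.0625
0.0246 12 -0.0069 0.007 0.0638
0.0196 11 -0.0074 0.0066 0.0643
0.0146 13 -0.0075 0.0075 0.0629
0.0096 12 -0.0068 0.0085 0.0641
0.0046 10 -0.0068 0.0069 0.0635
-0.0004 4 -0.0027 0.0056 0.056
```

```bash
cat >> h.py <<'E'
def go(s,pos,head):
    Rm=R.from_quat(s["ee_rot"]).as_matrix();p=np.array(s["tool_pos"])
    t=Rm.T@(np.array(pos)-p)/.04
    h=np.degrees(np.arctan2(Rm[1,0],Rm[0,0])); y=-((head-h+180)%360-180)/6
    print("now",p.round(4),"head",h.round(2),"tilt",np.degrees(np.arccos(-Rm[2,2])).round(2),"t",s["time"],"F",np.round(s["contact_force"],1),"open",round(s["opening"],3))
    print("translation",t.round(3),"yaw",round(y,3));return t,y
E
cat > g.py <<'E'
import sys
from plant import bot
from h import *
a=list(map(float,sys.argv[1:])); go(bot.sense(),a[:3],a[3])
E
python3 g.py .7035 .079 .09 12.8
```

```text
now [ 0.1796 -0.5457  0.2305] head -71.79 tilt 0.09 t 0.1 F [-0.7  0.1  1.7] open 1.005
translation [-10.738 -17.322   3.534] yaw -14.098
```

Call:
{"api": "servo_tool", "payload": {"plan": [{"jaw": 0,"translation": [-10.7,-17.3,1],"yaw": -14.1},{"jaw": 0,"translation": [-10.7,-17.3,1],"yaw": -14.1},{"jaw": 0,"translation": [-10.7,-17.3,1],"yaw": -14.1},{"jaw": 0,"translation": [-10.7,-17.3,1],"yaw": -14.1},{"jaw": 0,"translation": [-10.7,-17.3,1],"yaw": -14.1},{"jaw": 0,"translation": [-10.7,-17.3,1],"yaw": -14.1},{"jaw": 0,"translation": [-10.7,-17.3,1],"yaw": -14.1},{"jaw": 0,"translation": [-10.7,-17.3,1],"yaw": -14.1},{"jaw": 0,"translation": [-10.7,-17.3,1],"yaw": -14.1},{"jaw": 0,"translation": [-10.7,-17.3,1],"yaw": -14.1}], "squeeze": 40}}

```text
time: 1.1
tool_pos: [0.5016, -0.1619, 0.2065]
ee_rot: [0.993, 0.114, -0.0, -0.001]
contact_force: [0.3, -1.0, 0.3]
opening: 1.0
```

```bash
python3 g.py .7035 .079 .09 12.8
```

```text
now [ 0.5016 -0.1619  0.2065] head 13.14 tilt 0.1 t 1.1 F [ 0.3 -1.   0.3] open 1.0
translation [ 6.285 -4.712  2.919] yaw 0.056
```

Call:
{"api": "servo_tool", "payload": {"plan": [{"jaw": 0.3,"translation": [6.28,-4.71,2.0],"yaw": 0.06},{"jaw": 0.3,"translation": [6.28,-4.71,2.0],"yaw": 0.06},{"jaw": 0.3,"translation": [6.28,-4.71,2.0],"yaw": 0.06},{"jaw": 0.3,"translation": [6.28,-4.71,2.0],"yaw": 0.06},{"jaw": 0.3,"translation": [6.28,-4.71,2.0],"yaw": 0.06},{"jaw": 0.3,"translation": [6.28,-4.71,2.0],"yaw": 0.06},{"jaw": 0.3,"translation": [6.28,-4.71,2.0],"yaw": 0.06},{"jaw": 0.3,"translation": [6.28,-4.71,2.0],"yaw": 0.06},{"jaw": 0.3,"translation": [6.28,-4.71,2.0],"yaw": 0.06}]}}

```text
time: 2.0
tool_pos: [0.7027, 0.079, 0.1256]
ee_rot: [0.994, 0.112, -0.002, -0.001]
contact_force: [-0.4, -0.4, 0.7]
opening: 0.7
```

```bash
python3 g.py .7035 .079 .004 12.8
python3 - <<'E'
from plant import camera
import cv2,numpy as np
c=camera("wrist");cv2.imwrite("pics/w1.png",c["pixels"]);np.savez("w1.npz",**c);print(c["K"],c["rvec"],c["tvec"])
E
```

```text
now [0.7027 0.079  0.1256] head 12.85 tilt 0.19 t 2.0 F [-0.4 -0.4  0.7] open 0.7
translation [0.028 0.009 3.04 ] yaw 0.008
[[309.70691629   0.         321.53890213]
 [  0.         309.70691629 197.43860153]
 [  0.           0.           1.        ]] [-2.81778476 -0.31722087 -0.04581592] [-0.70343534 -0.08213745  0.25666467]
```

View pics/w1.png

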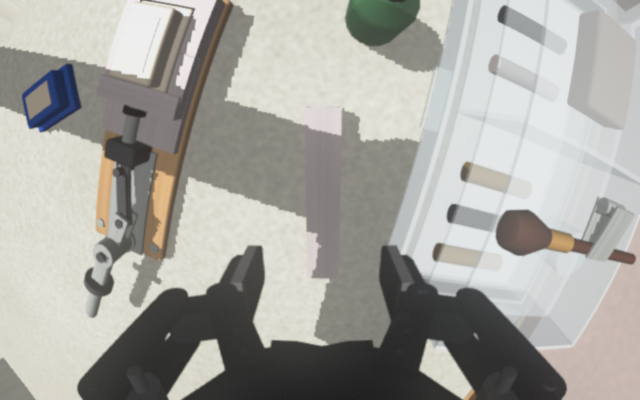

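The wrist view shows the tube centred between the fingers: it spans (323,107) to (323,277), with the fingers at 255 and 388. The bottle at (380,15) and the tray are clear. Descending.

Call:
{"api": "servo_tool", "payload": {"plan": [{"jaw": 0.45,"translation": [0.03,0,1.2],"yaw": 0},{"jaw": 0.45,"translation": [0.03,0,2.2],"yaw": 0},{"jaw": 0.45,"translation": [0.03,0,2.8],"yaw": 0},{"jaw": 0.45,"translation": [0.03,0,3.0],"yaw": 0},{"jaw": 0.45,"translation": [0.03,0,3.0],"yaw": 0},{"jaw": 1,"translation": [0.03,0,3.0],"yaw": 0},{"jaw": 1,"translation": [0.03,0,3.0],"yaw": 0},{"jaw": 1,"translation": [0.03,0,3.0],"yaw": 0},{"jaw": 1,"translation": [0.03,0,3.0],"yaw": 0}], "squeeze": 50}}

```text
time: 2.95
tool_pos: [0.7051, 0.0783, 0.0089]
ee_rot: [0.994, 0.111, 0.001, -0.0]
contact_force: [-0.4, -0.8, 5.7]
opening: 0.315
```

```bash
python3 g.py .7035 .079 .084 12.8
```

```text
now [0.7051 0.0783 0.0089] head 12.79 tilt 0.12 t 2.95 F [-0.4 -0.8  5.7] open 0.315
translation [-0.032 -0.026 -1.879] yaw -0.002
```

Call:
{"api": "servo_tool", "payload": {"plan": [{"jaw": 1,"translation": [0,0,-1],"yaw": 0},{"jaw": 1,"translation": [0,0,-2],"yaw": 0},{"jaw": 1,"translation": [0,0,-2.9],"yaw": 0},{"jaw": 1,"translation": [0,0,-2.9],"yaw": 0}]}}

```text
time: 3.35
tool_pos: [0.7088, 0.0785, 0.1321]
ee_rot: [0.994, 0.111, 0.007, 0.001]
contact_force: [1.0, 0.2, -0.9]
opening: 0.317
```

```bash
python3 g.py .432 -.1938 .12 -24.3
```

```text
now [0.7088 0.0785 0.1321] head 12.8 tilt 0.85 t 3.35 F [ 1.   0.2 -0.9] open 0.317
translation [-8.26   5.105  0.194] yaw 6.184
```

Call:
{"api": "servo_tool", "payload": {"plan": [{"jaw": 1,"translation": [-8.26,5.1,0.1],"yaw": 6.18},{"jaw": 1,"translation": [-8.26,5.1,0.1],"yaw": 6.18},{"jaw": 1,"translation": [-8.26,5.1,0.1],"yaw": 6.18},{"jaw": 1,"translation": [-8.26,5.1,0.1],"yaw": 6.18},{"jaw": 1,"translation": [-8.26,5.1,0.1],"yaw": 6.18},{"jaw": 1,"translation": [-8.26,5.1,0.1],"yaw": 6.18},{"jaw": 1,"translation": [-8.26,5.1,0.1],"yaw": 6.18},{"jaw": 1,"translation": [-8.26,5.1,0.1],"yaw": 6.18},{"jaw": 1,"translation": [-8.26,5.1,0.1],"yaw": 6.18},{"jaw": 1,"translation": [-8.26,5.1,0.1],"yaw": 6.18}]}}

```text
time: 4.35
tool_pos: [0.4313, -0.1937, 0.1235]
ee_rot: [0.977, -0.211, 0.007, -0.002]
contact_force: [-0.2, 0.6, -2.0]
opening: 0.312
```

```bash
python3 g.py .432 -.1938 .048 -24.3
```

```text
now [ 0.4313 -0.1937  0.1235] head -24.41 tilt 0.86 t 4.35 F [-0.2  0.6 -2. ] open 0.312
translation [-0.007  0.01   1.886] yaw -0.018
```

Call:
{"api": "servo_tool", "payload": {"plan": [{"jaw": 1,"translation": [0,0,1],"yaw": 0},{"jaw": 1,"translation": [0,0,1.7],"yaw": 0},{"jaw": 1,"translation": [0,0,1.92],"yaw": 0},{"jaw": 1,"translation": [0,0,1.92],"yaw": 0},{"jaw": 1,"translation": [0,0,1.92],"yaw": 0}]}}

```text
time: 4.85
tool_pos: [0.4337, -0.1935, 0.0473]
ee_rot: [0.977, -0.211, 0.008, -0.002]
contact_force: [-0.2, 0.7, -0.7]
opening: 0.318
```

```bash
python3 g.py .432 -.1938 .048 -24.3;  python3 - <<'E'
from plant import camera,bot
from fitp import *
s=bot.sense();print("zaxis",R.from_quat(s["ee_rot"]).as_matrix().round(4).tolist())
for n in ["wrist","top","scene"]:
    c=camera(n);np.savez(f"{n}2.npz",**c)
    im=c["pixels"]
    if n=="top": im=cv2.resize(im[150:270,280:440],None,fx=5,fy=5,interpolation=cv2.INTER_CUBIC)
    if n=="scene": im=cv2.resize(im[130:250,250:410],None,fx=5,fy=5,interpolation=cv2.INTER_CUBIC)
    cv2.imwrite(f"pics/{n}2.png",im)
E
```

```text
now [ 0.4337 -0.1935  0.0473] head -24.35 tilt 0.93 t 4.85 F [-0.2  0.7 -0.7] open 0.318
translation [-0.036  0.024 -0.018] yaw -0.008
zaxis [[0.911, -0.4122, 0.0162], [-0.4122, -0.9111, 0.0007], [0.0145, -0.0073, -0.9999]]
```

View pics/wrist2.png

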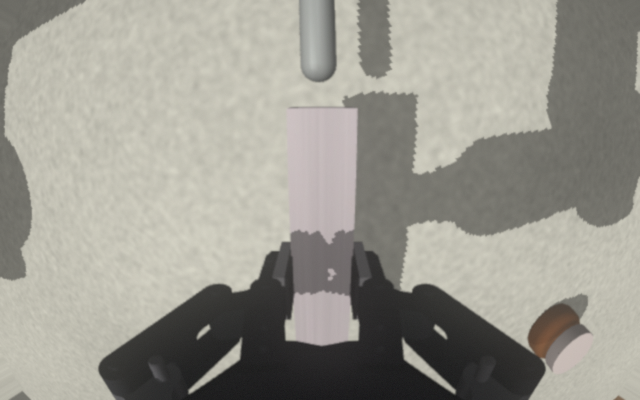

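View pics/top2.png

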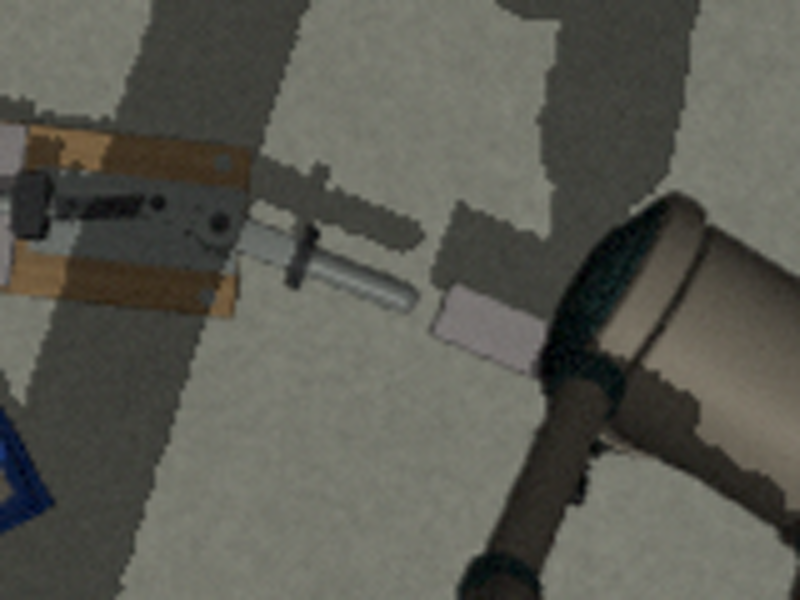

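View pics/scene2.png

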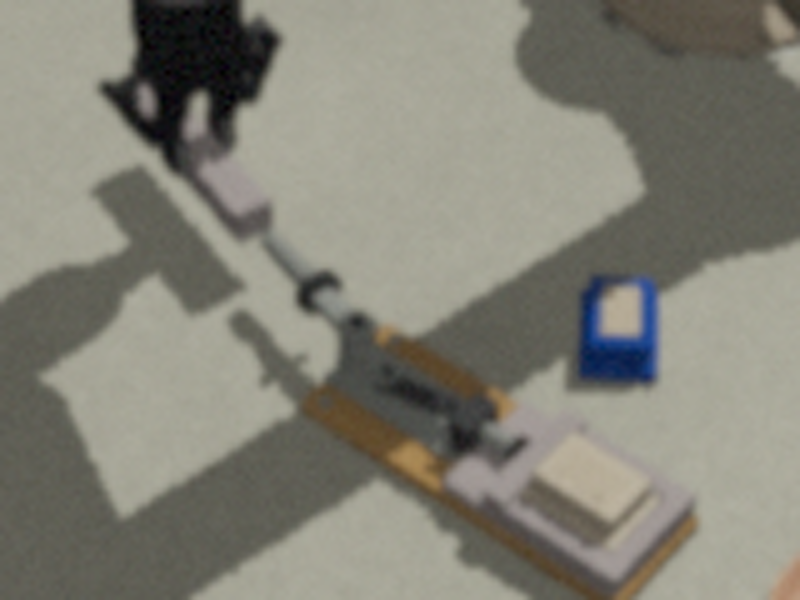

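Run:
```python
from fitp import *
c=dict(np.load("top2.npz"));W=world(c)
a=W[150:270,280:440]
def m(u,v,k=2): 
    u0=280+u/5;v0=150+v/5;u0,v0=int(u0),int(v0);return np.median(W[v0-k:v0+k+1,u0-k:u0+k+1].reshape(-1,3),0).round(4)
print("tube near",m(470,315),"mid",m(505,335),"bar",m(350,278,1),m(385,290,1),m(410,298,0),"table",m(350,420,3))
# wrist
c=dict(np.load("wrist2.npz"));d=c["depth"];K=c["K"]
v,u=np.mgrid[:400,:640];x=(u-K[0,2])/K[0,0];y=(v-K[1,2])/K[1,1];th=np.hypot(x,y);k=np.tan(th)/np.maximum(th,1e-9)
p=np.stack([x*k*d,y*k*d,d],-1);Ww=(p-np.array(c["tvec"]).ravel())@cv2.Rodrigues(np.array(c["rvec"]))[0]
P=Ww.reshape(-1,3)
pv=np.array([.5143,-.0115]);dd=np.array([-.4113,-.9115]);n=np.array([.9115,-.4113])
r=(Ww[...,:2]-pv)@dd; l=(Ww[...,:2]-pv)@n
for v in [5,30,60,115,150,200]:
    row=(Ww[v,:,2]>.045)&(np.abs(l[v])<.03)&(Ww[v,:,2]<.09)
    if row.any(): print(v,"r",np.median(r[v][row]).round(4),"lat",l[v][row].min().round(4),l[v][row].max().round(4),"ztop",np.percentile(Ww[v,row,2],90).round(4),"table",np.median(Ww[v,150:250,2]).round(4))
```

```text
tube near [ 0.4605 -0.139   0.0697] mid [ 0.45   -0.1568  0.0685] bar [ 0.4828 -0.0793  0.0592] [ 0.4746 -0.0969  0.0596] [ 0.4718 -0.1099  0.0579] table [ 0.4079 -0.0804  0.0026]
5 r 0.0767 lat -0.0079 0.0076 ztop 0.0578 table -0.0003
30 r 0.0885 lat -0.0074 0.0074 ztop 0.0579 table -0.0004
60 r 0.1019 lat -0.0075 0.0083 ztop 0.0581 table -0.0003
115 r 0.1254 lat -0.0124 0.0157 ztop 0.0675 table -0.0005
150 r 0.1394 lat -0.0122 0.0155 ztop 0.0673 table -0.0005
200 r 0.1607 lat -0.012 0.0154 ztop 0.067 table -0.0005
```

Call:
{"api": "servo_tool", "payload": {"plan": [{"jaw": 1,"translation": [-0.04,0,0.08],"yaw": 0},{"jaw": 1,"translation": [-0.04,0,0.08],"yaw": 0},{"jaw": 1,"translation": [-0.04,-0.25,0.08],"yaw": 0},{"jaw": 1,"translation": [-0.04,-0.5,0.08],"yaw": 0},{"jaw": 1,"translation": [-0.04,-0.75,0.08],"yaw": 0},{"jaw": 1,"translation": [-0.04,-0.75,0.08],"yaw": 0}]}}

```text
time: 5.6
tool_pos: [0.4451, -0.1646, 0.0449]
ee_rot: [0.978, -0.21, 0.008, -0.002]
contact_force: [-0.7, 0.1, -1.3]
opening: 0.316
```

```bash
python3 g.py .4629 -.1254 .0445 -24.3
python3 - <<'E'
from plant import camera,bot
from fitp import *
c=camera("wrist");np.savez("wrist3.npz",**c);cv2.imwrite("pics/wrist3.png",c["pixels"])
E
```

```text
now [ 0.4451 -0.1646  0.0449] head -24.28 tilt 0.99 t 5.6 F [-0.7  0.1 -1.3] open 0.316
translation [ 0.004 -1.076  0.017] yaw 0.004
```

View pics/wrist3.png

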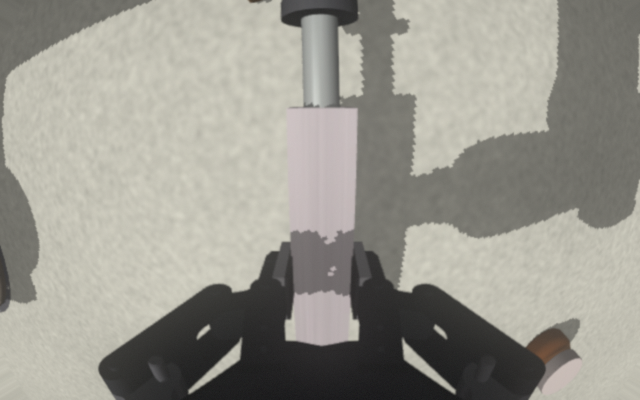

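The wrist view shows the bar (304–339, centre 321) entering the tube (289–357, centre 322), and there is no contact force. I'll slide it home.

Call:
{"api": "servo_tool", "payload": {"plan": [{"jaw": 1,"translation": [0,-0.25,0.01],"yaw": 0},{"jaw": 1,"translation": [0,-0.5,0.01],"yaw": 0},{"jaw": 1,"translation": [0,-0.75,0.01],"yaw": 0},{"jaw": 1,"translation": [0,-0.9,0.01],"yaw": 0},{"jaw": 1,"translation": [0,-1.0,0.01],"yaw": 0},{"jaw": 1,"translation": [0,-1.05,0.01],"yaw": 0},{"jaw": 1,"translation": [0,-1.05,0.01],"yaw": 0}]}}

```text
time: 6.35
tool_pos: [0.4617, -0.1283, 0.0449]
ee_rot: [0.978, -0.209, 0.008, 0.0]
contact_force: [-2.9, -6.7, 0.4]
opening: 0.313
```

```bash
python3 g.py .4629 -.1254 .0445 -24.3
python3 - <<'E'
from plant import camera,bot
from fitp import *
c=camera("wrist");np.savez("wrist4.npz",**c);cv2.imwrite("pics/wrist4.png",c["pixels"])
E
```

```text
now [ 0.4617 -0.1283  0.0449] head -24.1 tilt 0.93 t 6.35 F [-2.9 -6.7  0.4] open 0.313
translation [-0.003 -0.079  0.011] yaw 0.034
```

View pics/wrist4.png

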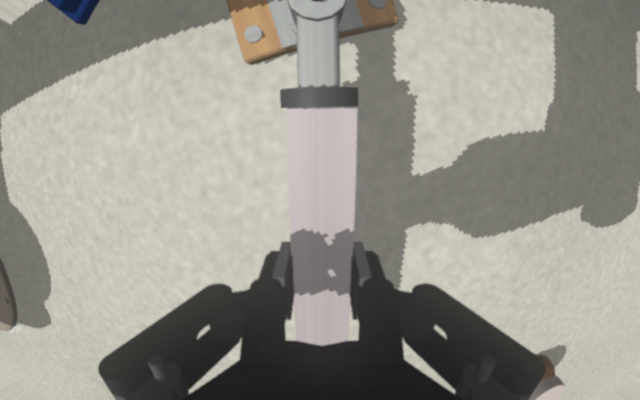

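The tube is butted against the collar (88–107 px) with about 7 N of push. Now I'll swing it about the pivot, r = 128 mm at the TCP.

Call:
{"api": "servo_tool", "payload": {"plan": [{"jaw": 1,"translation": [0.22,-0.01,0],"yaw": -0.67},{"jaw": 1,"translation": [0.445,-0.03,0],"yaw": -1.33},{"jaw": 1,"translation": [0.665,-0.07,0],"yaw": -2},{"jaw": 1,"translation": [0.88,-0.125,0],"yaw": -2.67},{"jaw": 1,"translation": [1.095,-0.195,0],"yaw": -3.33},{"jaw": 1,"translation": [1.3,-0.28,0],"yaw": -4},{"jaw": 1,"translation": [1.5,-0.375,0],"yaw": -4.67},{"jaw": 1,"translation": [1.7,-0.485,0],"yaw": -5.33},{"jaw": 1,"translation": [1.88,-0.61,0],"yaw": -6}], "squeeze": 80}}

```text
time: 7.3
tool_pos: [0.5412, -0.1368, 0.0463]
ee_rot: [0.994, 0.105, 0.008, 0.003]
contact_force: [-0.1, 0.3, -0.8]
opening: 0.306
```

```bash
cat > sw.py <<'E'
from plant import bot
from h import *
s=bot.sense();p=np.array(s["tool_pos"])[:2];pv=np.array([.5143,-.0115]);Rm=R.from_quat(s["ee_rot"]).as_matrix()
h=np.degrees(np.arctan2(Rm[1,0],Rm[0,0]));v=p-pv
print("t",s["time"],"r",np.linalg.norm(v).round(4),"pos angle+90",(np.degrees(np.arctan2(v[1],v[0]))+90).round(2),"head",h.round(2),"z",s["tool_pos"][2],"F tool",(Rm.T@s["contact_force"]).round(1),"M",np.round(s["wrist_torque"],2),s["opening"])
E
python3 sw.py;  python3 - <<'E'
from plant import camera,bot
from fitp import *
c=camera("wrist");np.savez("wrist5.npz",**c);cv2.imwrite("pics/wrist5.png",c["pixels"])
E
```

```text
t 7.3 r 0.1282 pos angle+90 12.13 head 12.03 z 0.04634507089298881 F tool [-0.1 -0.3  0.8] M [ 0.02  0.03 -0.01] 0.30617694007734253
```

View pics/wrist5.png

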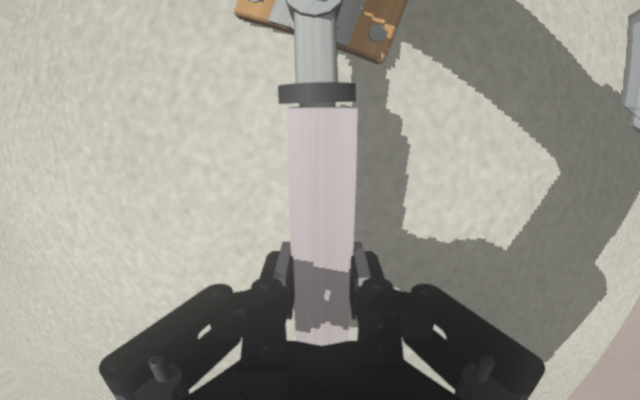

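The lever has followed past the dead point. A 1–2 mm gap has opened at the collar (103–107 px), so I'll trim the radius as I continue.

Call:
{"api": "servo_tool", "payload": {"plan": [{"jaw": 1,"translation": [0.22,-0.03,0.03],"yaw": -0.67},{"jaw": 1,"translation": [0.445,-0.08,0.03],"yaw": -1.33},{"jaw": 1,"translation": [0.665,-0.12,0.03],"yaw": -2},{"jaw": 1,"translation": [0.88,-0.175,0.03],"yaw": -2.67},{"jaw": 1,"translation": [1.095,-0.245,0.03],"yaw": -3.33},{"jaw": 1,"translation": [1.3,-0.325,0.03],"yaw": -4},{"jaw": 1,"translation": [1.5,-0.425,0.03],"yaw": -4.67},{"jaw": 1,"translation": [1.65,-0.505,0.03],"yaw": -5.17},{"jaw": 1,"translation": [1.65,-0.505,0.03],"yaw": -5.17}]}}

```text
time: 8.25
tool_pos: [0.602, -0.1027, 0.0455]
ee_rot: [0.93, 0.368, 0.007, 0.005]
contact_force: [-1.5, -0.5, -1.4]
opening: 0.311
```

```bash
python3 sw.py;  python3 - <<'E'
from plant import camera,bot
from fitp import *
c=camera("wrist");np.savez("wrist6.npz",**c);cv2.imwrite("pics/wrist6.png",c["pixels"])
c=camera("top");np.savez("top6.npz",**c);cv2.imwrite("pics/top6.png",cv2.resize(c["pixels"][90:220,220:380],None,fx=5,fy=4.6,interpolation=cv2.INTER_CUBIC))
E
```

```text
t 8.25 r 0.1265 pos angle+90 43.86 head 43.17 z 0.04549733255063307 F tool [-1.5 -0.7  1.3] M [-0.05  0.21  0.05] 0.3112873413071996
```

View pics/wrist6.png

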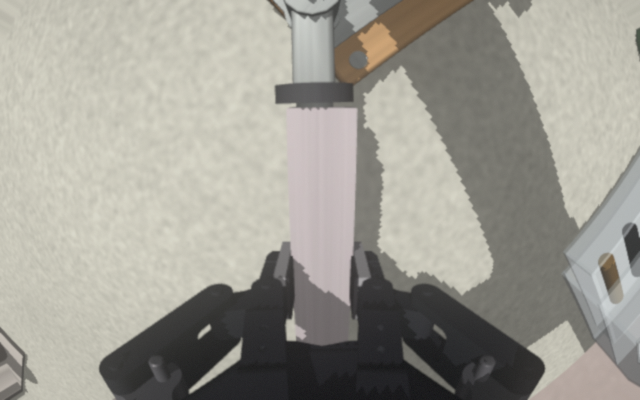

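View pics/top6.png

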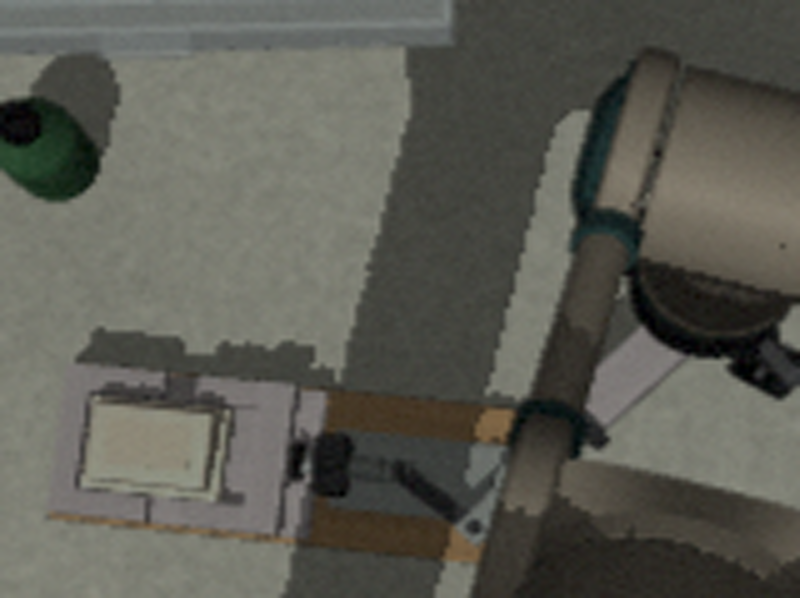

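The mould half has drawn back (gap at 225–290 px in the crop). The lever now follows with the bar against one side of the bore (collar centre 314, tube centre 322). I'll push gently to the stop.

Call:
{"api": "servo_tool", "payload": {"plan": [{"jaw": 1,"translation": [0.08,-0.03,0],"yaw": -0.25},{"jaw": 1,"translation": [0.16,-0.05,0],"yaw": -0.5},{"jaw": 1,"translation": [0.22,-0.07,0],"yaw": -0.6},{"jaw": 1,"translation": [0.22,-0.07,0],"yaw": -0.6}]}}

```text
time: 8.75
tool_pos: [0.6066, -0.0968, 0.046]
ee_rot: [0.918, 0.397, 0.006, 0.007]
contact_force: [-2.4, -6.6, -1.6]
opening: 0.307
```

```bash
python3 sw.py;  python3 - <<'E'
from plant import camera,bot
from fitp import *
c=camera("wrist");np.savez("wrist7.npz",**c);cv2.imwrite("pics/wrist7.png",c["pixels"])
E
```

```text
t 8.75 r 0.1257 pos angle+90 47.26 head 46.84 z 0.04602092366781697 F tool [-6.5  2.7  1.6] M [-1.04  0.38  0.34] 0.3068905020245836
```

View pics/wrist7.png

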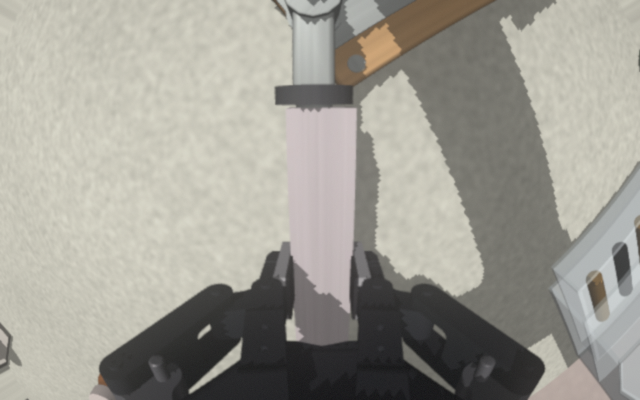

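Call:
{"api": "servo_tool", "payload": {"plan": [{"jaw": 1,"translation": [0.08,-0.05,0],"yaw": -0.1},{"jaw": 1,"translation": [0.14,-0.08,0],"yaw": -0.2},{"jaw": 1,"translation": [0.14,-0.08,0],"yaw": -0.2},{"jaw": 1,"translation": [0.14,-0.08,0],"yaw": -0.2}]}}

```text
time: 9.2
tool_pos: [0.607, -0.0956, 0.0462]
ee_rot: [0.913, 0.409, 0.003, 0.01]
contact_force: [-4.9, -14.4, -1.6]
opening: 0.305
```

```bash
python3 sw.py;  python3 - <<'E'
from plant import camera,bot
from fitp import *
c=camera("wrist");np.savez("wrist8.npz",**c);cv2.imwrite("pics/wrist8.png",c["pixels"])
E
```

```text
t 9.2 r 0.1252 pos angle+90 47.78 head 48.27 z 0.04616138580709526 F tool [-14.    5.9   1.8] M [-2.52  0.78  0.43] 0.3050176092288391
```

View pics/wrist8.png

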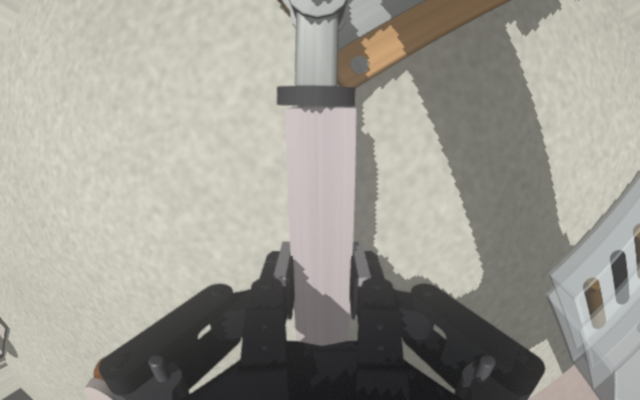

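The lever is at its stop: 14 N of resistance with almost no further motion, and the collar touches the tube. I'll unload, lower slightly, release and rise.

Call:
{"api": "servo_tool", "payload": {"plan": [{"jaw": 1,"translation": [-0.06,0.0,0.03],"yaw": 0.1},{"jaw": 1,"translation": [-0.06,0.0,0.06],"yaw": 0.1},{"jaw": 0.5,"translation": [-0.06,0.0,0.06],"yaw": 0.1},{"jaw": 0.5,"translation": [-0.06,0.0,0.06],"yaw": 0.1},{"jaw": 0.4,"translation": [-0.06,0.0,0.06],"yaw": 0.1},{"jaw": 0.4,"translation": [-0.06,0,-0.7],"yaw": 0.1},{"jaw": 0.4,"translation": [-0.06,0,-1.7],"yaw": 0.1},{"jaw": 0.4,"translation": [-0.06,0,-2.7],"yaw": 0.1},{"jaw": 0.4,"translation": [-0.06,0,-3.5],"yaw": 0.1},{"jaw": 0.4,"translation": [-0.06,0,-3.5],"yaw": 0.1}]}}

```text
time: 10.25
tool_pos: [0.6067, -0.0955, 0.1921]
ee_rot: [0.915, 0.404, 0.008, 0.014]
contact_force: [0.4, -1.3, 0.7]
opening: 0.599
```

```bash
python3 sw.py;  python3 - <<'E'
from plant import camera,bot
from fitp import *
c=camera("wrist");np.savez("wrist9.npz",**c);cv2.imwrite("pics/wrist9.png",c["pixels"])
E
python3 g.py .5375 .179 .19 -7.8
```

```text
t 10.25 r 0.1249 pos angle+90 47.75 head 47.7 z 0.1920730814983055 F tool [-0.7  1.2 -0.7] M [0.01 0.07 0.03] 0.5993615947560533
now [ 0.6051 -0.0951  0.1892] head 47.69 tilt 1.56 t 10.3 F [-0.9 -1.1 -1.2] open 0.6
translation [ 3.93  -5.86  -0.175] yaw 9.248
```

View pics/wrist9.png

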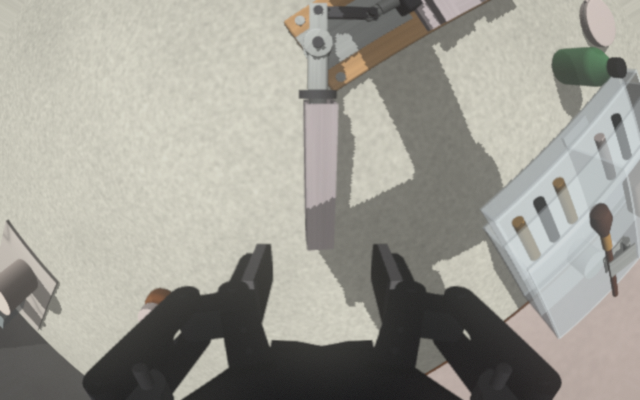

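The tube stays home against the collar (320,95) after release. Moving over the soap.

Call:
{"api": "servo_tool", "payload": {"plan": [{"jaw": 0.1,"translation": [3.93,-5.86,0],"yaw": 9.25},{"jaw": 0.1,"translation": [3.93,-5.86,0],"yaw": 9.25},{"jaw": 0.1,"translation": [3.93,-5.86,0],"yaw": 9.25},{"jaw": 0.1,"translation": [3.93,-5.86,0],"yaw": 9.25},{"jaw": 0.1,"translation": [3.93,-5.86,0],"yaw": 9.25},{"jaw": 0.1,"translation": [3.93,-5.86,0],"yaw": 9.25},{"jaw": 0.1,"translation": [3.93,-5.86,0],"yaw": 9.25},{"jaw": 0.1,"translation": [3.93,-5.86,0],"yaw": 9.25},{"jaw": 0.1,"translation": [3.93,-5.86,0],"yaw": 9.25},{"jaw": 0.1,"translation": [3.93,-5.86,0],"yaw": 9.25}]}}

```text
time: 11.3
tool_pos: [0.5376, 0.178, 0.1823]
ee_rot: [0.998, -0.068, 0.01, 0.008]
contact_force: [0.2, 0.7, -0.4]
opening: 0.9
```

```bash
python3 - <<'E'
from plant import camera,bot
from fitp import *
c=camera("wrist");np.savez("wrist10.npz",**c);cv2.imwrite("pics/wrist10.png",c["pixels"])
d=c["depth"];K=c["K"]
v,u=np.mgrid[:400,:640];x=(u-K[0,2])/K[0,0];y=(v-K[1,2])/K[1,1];th=np.hypot(x,y);k=np.tan(th)/np.maximum(th,1e-9)
p=np.stack([x*k*d,y*k*d,d],-1);Ww=(p-np.array(c["tvec"]).ravel())@cv2.Rodrigues(np.array(c["rvec"]))[0]
np.save("W10.npy",Ww)
b=c["pixels"].astype(int)
n=np.linalg.norm(Ww[...,:2]-[.5375,.179],axis=-1)
S=Ww[(Ww[...,2]>.051)&(Ww[...,2]<.062)&(n<.044)]
print(len(S),S.mean(0),cv2.minAreaRect(S[:,:2].astype(np.float32)),np.percentile(S[:,2],[5,50,95]))
E
python3 g.py .5375 .179 .045 -7.8
```

```text
3263 [0.53807457 0.18130452 0.05559153] ((0.5379185080528259, 0.17971311509609222), (0.06359761953353882, 0.044262632727622986), 81.86486053466797) [0.05386693 0.0556403  0.0571257 ]
now [0.5378 0.1778 0.1826] head -7.81 tilt 1.54 t 11.35 F [-0.2 -0.5  0.2] open 0.9
translation [-0.088 -0.079  3.437] yaw -0.002
```

View pics/wrist10.png

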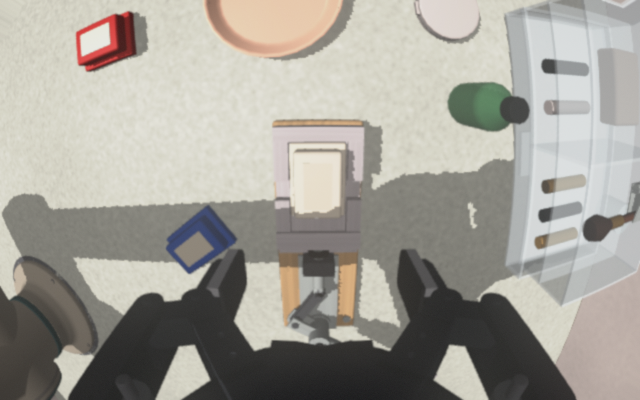

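The look-alikes are red (105,40) and blue (200,240). The cream bar in the mould at (318,183) is the one that fits: it sits in the cavity and matches 44 x 64 mm. I'll confirm with a crop and check where the fingertips are.

Run:
```python
from fitp import *
W=np.load("W10.npy")
for n,(v0,v1,u0,u1) in dict(L=(240,300,205,248),Rr=(240,300,398,442)).items():
    P=W[v0:v1,u0:u1].reshape(-1,3);P=P[(P[:,2]>.12)]
    print(n,len(P),"zmin",np.percentile(P[:,2],[0,2,10,50]).round(4),P[P[:,2].argmin()].round(4))
c=dict(np.load("wrist10.npz"));cv2.imwrite("pics/cropS.png",cv2.resize(c["pixels"][110:260,240:400],None,fx=4,fy=4,interpolation=cv2.INTER_CUBIC))
R0=W
# heights around soap
for v in range(125,250,8): print(v,W[v,318].round(4), W[v,281].round(4))
```

```text
L 1762 zmin [0.1903 0.193  0.1977 0.212 ] [0.5003 0.1873 0.1903]
Rr 1821 zmin [0.1923 0.1955 0.2001 0.2148] [0.5771 0.1775 0.1923]
125 [0.5458 0.2308 0.0171] [0.5097 0.2362 0.0172]
133 [0.5448 0.2248 0.0341] [0.5106 0.23   0.0348]
141 [0.5437 0.2174 0.0348] [0.5094 0.2226 0.0351]
149 [0.5428 0.2116 0.0453] [0.508  0.2149 0.034 ]
157 [0.5419 0.2063 0.0554] [0.5068 0.2073 0.0347]
165 [0.541  0.1993 0.0565] [0.5056 0.1997 0.0351]
173 [0.54   0.1921 0.0565] [0.5043 0.192  0.0354]
181 [0.539  0.1851 0.0574] [0.5029 0.1841 0.0353]
189 [0.5379 0.1776 0.057 ] [0.4996 0.1726 0.0227]
197 [0.5368 0.1698 0.0563] [0.4983 0.1646 0.0242]
205 [0.5358 0.1623 0.0565] [0.4985 0.1597 0.035 ]
213 [0.5346 0.1542 0.0559] [0.497  0.1513 0.035 ]
221 [0.532  0.1327 0.0236] [0.4955 0.1429 0.0355]
229 [0.5307 0.1233 0.023 ] [0.4939 0.1344 0.0359]
237 [0.5304 0.123  0.0418] [0.4932 0.1279 0.0411]
245 [0.5291 0.1135 0.0409] [0.4914 0.1186 0.0405]
```

View pics/cropS.png

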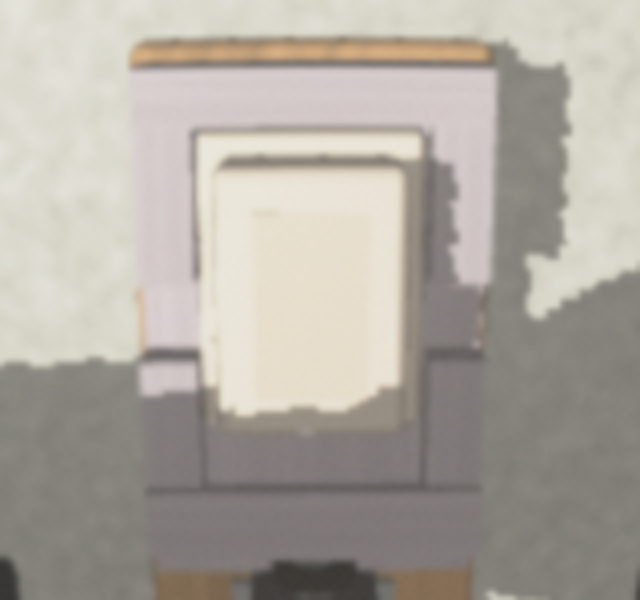

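Call:
{"api": "servo_tool", "payload": {"plan": [{"jaw": 0.1,"translation": [-0.09,-0.1,1],"yaw": 0.05},{"jaw": 0.1,"translation": [-0.09,-0.1,2],"yaw": 0.05},{"jaw": 0.1,"translation": [-0.09,-0.1,2.8],"yaw": 0.05},{"jaw": 0.1,"translation": [-0.09,-0.1,3.3],"yaw": 0.05},{"jaw": 0.1,"translation": [-0.09,-0.1,3.5],"yaw": 0.05},{"jaw": 0.1,"translation": [-0.09,-0.1,3.5],"yaw": 0.05}], "squeeze": 30}}

```text
time: 11.95
tool_pos: [0.5372, 0.1789, 0.0415]
ee_rot: [0.997, -0.071, 0.01, 0.009]
contact_force: [-0.2, 0.5, -0.4]
opening: 0.901
```

```bash
python3 g.py .5382 .1797 .0355 -8.1
python3 - <<'E'
from plant import camera,bot
from fitp import *
print(R.from_quat(bot.sense()["ee_rot"]).as_matrix()[2].round(4))
c=camera("wrist");cv2.imwrite("pics/wrist11.png",c["pixels"])
c=camera("scene");cv2.imwrite("pics/scene11.png",cv2.resize(c["pixels"][150:270,300:460],None,fx=5,fy=5,interpolation=cv2.INTER_CUBIC))
E
```

```text
now [0.5372 0.1789 0.0415] head -8.16 tilt 1.47 t 11.95 F [-0.2  0.5 -0.4] open 0.901
translation [ 0.018 -0.025  0.15 ] yaw -0.009
[ 0.0203  0.0157 -0.9997]
```

View pics/wrist11.png

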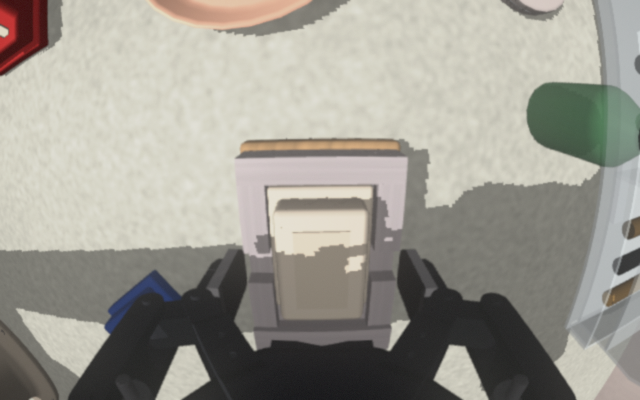

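View pics/scene11.png

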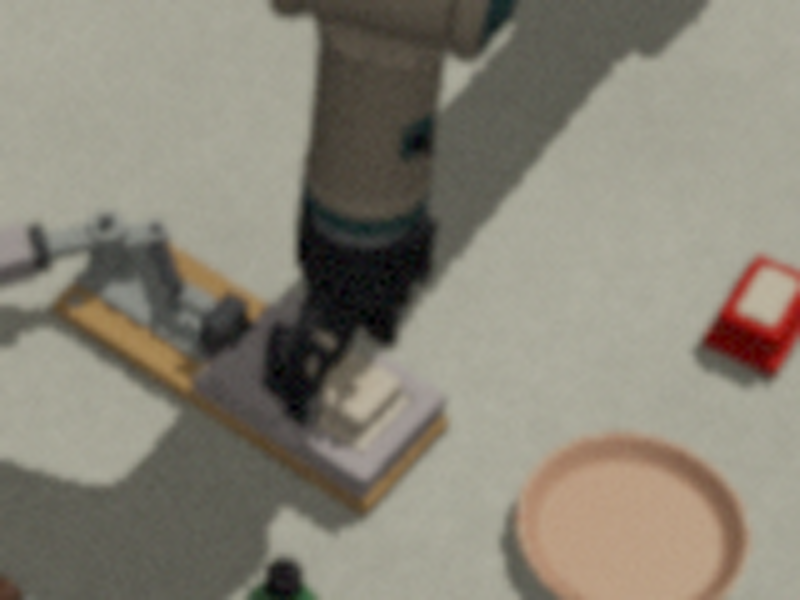

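Call:
{"api": "servo_tool", "payload": {"plan": [{"jaw": 0.1,"translation": [0.02,-0.02,0.1],"yaw": 0},{"jaw": 0.1,"translation": [0.02,-0.02,0.1],"yaw": 0},{"jaw": 1,"translation": [0.02,-0.02,0.1],"yaw": 0},{"jaw": 1,"translation": [0.02,-0.02,0.1],"yaw": 0},{"jaw": 1,"translation": [0.02,-0.02,0.1],"yaw": 0},{"jaw": 1,"translation": [0.02,-0.02,0.1],"yaw": 0},{"jaw": 1,"translation": [0.02,-0.02,0.1],"yaw": 0}], "squeeze": 30}}

```text
time: 12.75
tool_pos: [0.5393, 0.1803, 0.0399]
ee_rot: [0.997, -0.071, 0.011, 0.008]
contact_force: [-2.5, 1.1, 5.8]
opening: 0.505
```

```bash
python3 g.py .5382 .1797 .137 -8.1
python3 - <<'E'
from plant import camera,bot
from fitp import *
c=camera("wrist");cv2.imwrite("pics/wrist12.png",c["pixels"])
E
```

```text
now [0.5393 0.1803 0.0399] head -8.13 tilt 1.58 t 12.75 F [-2.5  1.1  5.8] open 0.505
translation [ 0.033  0.053 -2.428] yaw -0.005
```

View pics/wrist12.png

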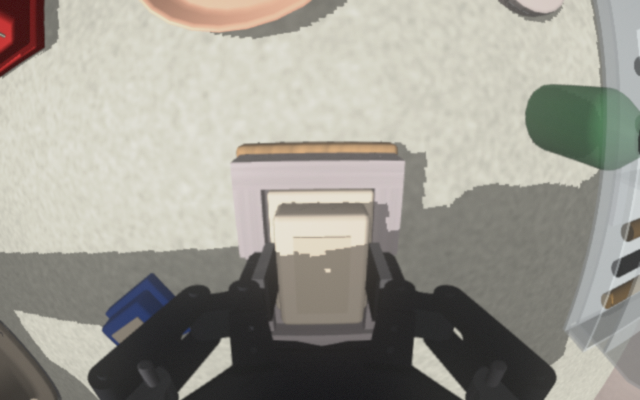

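Call:
{"api": "servo_tool", "payload": {"plan": [{"jaw": 1,"translation": [0.0,0.0,-0.1],"yaw": 0},{"jaw": 1,"translation": [0.0,0.0,-0.3],"yaw": 0},{"jaw": 1,"translation": [0.0,0.0,-0.6],"yaw": 0},{"jaw": 1,"translation": [0.0,0.0,-1.2],"yaw": 0},{"jaw": 1,"translation": [0.0,0.0,-2.0],"yaw": 0},{"jaw": 1,"translation": [0.0,0.0,-2.4],"yaw": 0},{"jaw": 1,"translation": [0.0,0.0,-2.4],"yaw": 0}], "squeeze": 40}}

```text
time: 13.5
tool_pos: [0.5395, 0.1825, 0.1394]
ee_rot: [0.997, -0.071, 0.015, 0.007]
contact_force: [-0.7, 0.1, -1.1]
opening: 0.501
```

```bash
python3 - <<'E'
from plant import camera,bot
from fitp import *
c=camera("wrist");cv2.imwrite("pics/wrist13.png",c["pixels"])
c=camera("top");np.savez("top13.npz",**c);W=world(c)
# dish circle: rim points
for nm,Wd in [("top0",world(dict(np.load("top0.npz")))),("now",W)]:
    P=Wd[160:232,145:215].reshape(-1,3);P=P[(P[:,2]>.007)&(P[:,2]<.026)]
    print(nm,cv2.minEnclosingCircle(P[:,:2].astype(np.float32)))
    rim=P[P[:,2]>.016][:,:2]
    A=np.c_[2*rim,np.ones(len(rim))];s=np.linalg.lstsq(A,(rim**2).sum(1),rcond=None)[0];print(len(rim),s[:2],np.sqrt(s[2]+s[0]**2+s[1]**2))
E
python3 g.py .520 .3765 .13 -8.1
```

```text
top0 ((0.5199247002601624, 0.37993916869163513), 0.12556156516075134)
452 [0.51901153 0.37496477] 0.0672025135817523
now ((0.5205886960029602, 0.3760434687137604), 0.12450142949819565)
216 [0.51919115 0.37517651] 0.06731871369279845
now [0.5371 0.1819 0.1361] head -8.13 tilt 1.61 t 13.6 F [ 0.2 -0.3 -1.2] open 0.501
translation [-1.116 -4.756  0.059] yaw -0.005
```

View pics/wrist13.png

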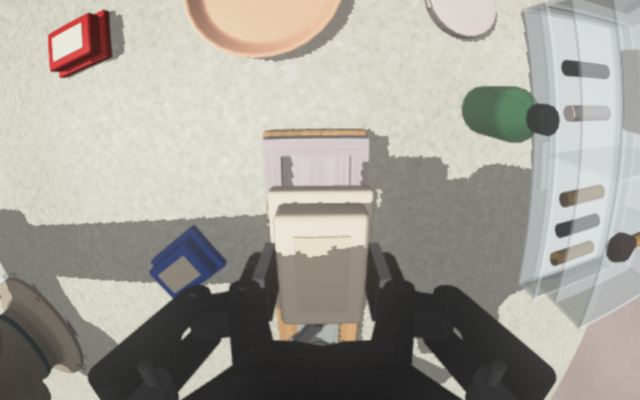

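The soap is held level with the mould empty below it. The dish centre fits at about (0.5195, 0.3755). Carrying it over.

Call:
{"api": "servo_tool", "payload": {"plan": [{"jaw": 1,"translation": [-0.3,-1.0,0],"yaw": 0},{"jaw": 1,"translation": [-0.55,-2.1,0],"yaw": 0},{"jaw": 1,"translation": [-0.8,-3.2,0],"yaw": 0},{"jaw": 1,"translation": [-1.0,-4.2,0],"yaw": 0},{"jaw": 1,"translation": [-1.12,-4.75,0],"yaw": 0},{"jaw": 1,"translation": [-1.12,-4.75,0],"yaw": 0},{"jaw": 1,"translation": [-1.12,-4.75,0],"yaw": 0}]}}

```text
time: 14.3
tool_pos: [0.5187, 0.3759, 0.1306]
ee_rot: [0.997, -0.07, 0.01, 0.009]
contact_force: [0.0, -0.1, -1.1]
opening: 0.501
```

```bash
python3 - <<'E'
from plant import camera,bot
from fitp import *
c=camera("wrist");cv2.imwrite("pics/wrist14.png",c["pixels"])
d=c["depth"];K=c["K"]
v,u=np.mgrid[:400,:640];x=(u-K[0,2])/K[0,0];y=(v-K[1,2])/K[1,1];th=np.hypot(x,y);k=np.tan(th)/np.maximum(th,1e-9)
p=np.stack([x*k*d,y*k*d,d],-1);W=(p-np.array(c["tvec"]).ravel())@cv2.Rodrigues(np.array(c["rvec"]))[0]
P=W[:250].reshape(-1,3);n=np.linalg.norm(P[:,:2]-[.5195,.3757],axis=1)
rim=P[(P[:,2]>.0155)&(P[:,2]<.022)&(n<.085)][:,:2]
A=np.c_[2*rim,np.ones(len(rim))];s=np.linalg.lstsq(A,(rim**2).sum(1),rcond=None)[0];print(len(rim),s[:2],np.sqrt(s[2]+s[0]**2+s[1]**2))
E
python3 g.py .5195 .3763 .023 -8.1
```

```text
2215 [0.51895717 0.3757472 ] 0.06835201314138667
now [0.519  0.3752 0.131 ] head -8.11 tilt 1.59 t 14.35 F [ 0.1 -0.5 -1.7] open 0.507
translation [-0.051 -0.074  2.698] yaw -0.002
```

View pics/wrist14.png

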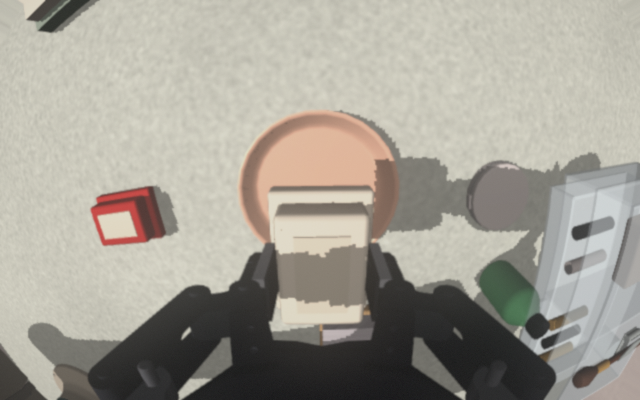

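The soap is over the dish (dish centre about (320,185) in the image, fit (0.519, 0.3757)). Lowering, slowly at the end.

Call:
{"api": "servo_tool", "payload": {"plan": [{"jaw": 1,"translation": [-0.06,-0.07,0.8],"yaw": 0},{"jaw": 1,"translation": [-0.06,-0.07,1.6],"yaw": 0},{"jaw": 1,"translation": [-0.06,-0.07,2.2],"yaw": 0},{"jaw": 1,"translation": [-0.06,-0.07,2.5],"yaw": 0},{"jaw": 1,"translation": [-0.06,-0.07,2.6],"yaw": 0},{"jaw": 1,"translation": [-0.06,-0.07,2.6],"yaw": 0}]}}

```text
time: 14.95
tool_pos: [0.5195, 0.3757, 0.027]
ee_rot: [0.997, -0.071, 0.011, 0.009]
contact_force: [-0.6, -0.3, -1.3]
opening: 0.505
```

```bash
python3 g.py .519 .3763 .022 -8.1
```

```text
now [0.5195 0.3757 0.027 ] head -8.17 tilt 1.6 t 14.95 F [-0.6 -0.3 -1.3] open 0.505
translation [-0.017 -0.016  0.125] yaw -0.012
```

Call:
{"api": "servo_tool", "payload": {"plan": [{"jaw": 1,"translation": [-0.02,-0.02,0.04],"yaw": 0},{"jaw": 1,"translation": [-0.02,-0.02,0.08],"yaw": 0},{"jaw": 1,"translation": [-0.02,-0.02,0.1],"yaw": 0},{"jaw": 1,"translation": [-0.02,-0.02,0.1],"yaw": 0}]}}

```text
time: 15.35
tool_pos: [0.5189, 0.3767, 0.0234]
ee_rot: [0.997, -0.071, 0.011, 0.009]
contact_force: [0.2, -0.2, -1.0]
opening: 0.501
```

```bash
python3 g.py .519 .3763 .022 -8.1
```

```text
now [0.5189 0.3767 0.0234] head -8.16 tilt 1.61 t 15.35 F [ 0.2 -0.2 -1. ] open 0.501
translation [0.002 0.009 0.036] yaw -0.01
```

Still no contact; stepping further down.

Call:
{"api": "servo_tool", "payload": {"plan": [{"jaw": 1,"translation": [0,0,0.04],"yaw": 0},{"jaw": 1,"translation": [0,0,0.06],"yaw": 0},{"jaw": 1,"translation": [0,0,0.06],"yaw": 0}]}}

```text
time: 15.65
tool_pos: [0.5192, 0.3769, 0.022]
ee_rot: [0.997, -0.071, 0.011, 0.009]
contact_force: [-0.4, -0.5, 5.0]
opening: 0.507
```

```bash
python3 g.py .519 .3763 .022 -8.1
```

```text
now [0.5192 0.3769 0.022 ] head -8.16 tilt 1.62 t 15.65 F [-0.4 -0.5  5. ] open 0.507
translation [-0.003  0.015  0.   ] yaw -0.009
```

Contact (about 6 N). The bar sits, so I'll release and rise.

Call:
{"api": "servo_tool", "payload": {"plan": [{"jaw": 1,"translation": [0,0,0.02],"yaw": 0},{"jaw": 0.35,"translation": [0,0,0.0],"yaw": 0},{"jaw": 0.3,"translation": [0,0,0.0],"yaw": 0},{"jaw": 0.3,"translation": [0,0,0.0],"yaw": 0},{"jaw": 0.3,"translation": [0,0,0.0],"yaw": 0},{"jaw": 0.3,"translation": [0,0,-0.5],"yaw": 0},{"jaw": 0.3,"translation": [0,0,-1.5],"yaw": 0},{"jaw": 0.3,"translation": [0,0,-2.5],"yaw": 0},{"jaw": 0.3,"translation": [0,0,-3.5],"yaw": 0},{"jaw": 0.3,"translation": [0,0,-3.5],"yaw": 0}]}}

```text
time: 16.65
tool_pos: [0.5196, 0.3817, 0.1686]
ee_rot: [0.997, -0.071, 0.016, 0.005]
contact_force: [0.4, 0.1, 0.7]
opening: 0.699
```

Call:
{"api": "servo_tool", "payload": {"plan": [{"jaw": 0.3,"translation": [-1,3,-1],"yaw": 0},{"jaw": 0.3,"translation": [-2,4,-1.5],"yaw": 0},{"jaw": 0.3,"translation": [-4,4,-1.5],"yaw": 0},{"jaw": 0.3,"translation": [-4,4,-1.5],"yaw": 0},{"jaw": 0.3,"translation": [-4,4,-1.5],"yaw": 0},{"jaw": 0.3,"translation": [-4,4,-1.5],"yaw": 0},{"jaw": 0.3,"translation": [-4,4,-1.5],"yaw": 0}]}}

```text
time: 17.35
tool_pos: [0.3364, 0.2467, 0.2247]
ee_rot: [0.997, -0.071, 0.017, 0.005]
contact_force: [1.0, 0.1, -0.4]
opening: 0.697
```

```bash
python3 g.py .519 .3763 .022 -8.1
python3 - <<'E'
from plant import camera,bot
from fitp import *
c=camera("wrist");cv2.imwrite("pics/wrist16.png",c["pixels"])
c=camera("top");np.savez("top16.npz",**c);cv2.imwrite("pics/top16.png",cv2.resize(c["pixels"][90:290,140:390],None,fx=3.2,fy=3,interpolation=cv2.INTER_CUBIC))
W0=world(dict(np.load("top0.npz")));W=world(c)
for n,(a,b,cc,d,lo,hi) in dict(dishrim=(165,232,145,215,.016,.026),serum=(100,140,210,246,.02,.13),compact=(110,150,172,212,.01,.03),jar=(143,175,452,490,.02,.07)).items():
    for w in (W0,W):
        P=w[a:b,cc:d].reshape(-1,3);P=P[(P[:,2]>lo)&(P[:,2]<hi)][:,:2]
        A=np.c_[2*P,np.ones(len(P))];s=np.linalg.lstsq(A,(P**2).sum(1),rcond=None)[0];print(n,len(P),s[:2].round(4),P.mean(0).round(4))
n=np.linalg.norm(W[...,:2]-[.519,.3757],axis=-1);S=W[(n<.05)&(W[...,2]>.033)&(W[...,2]<.05)]
print("soap",len(S),S.mean(0),cv2.minAreaRect(S[:,:2].astype(np.float32)))
A=np.c_[S[:,:2]-S[:,:2].mean(0),np.ones(len(S))];print("plane",np.degrees(np.linalg.lstsq(A,S[:,2],rcond=None)[0][:2]).round(2),"deg")
E
```

```text
now [0.3364 0.2467 0.2247] head -8.14 tilt 2.04 t 17.35 F [ 1.   0.1 -0.4] open 0.697
translation [ 3.881 -3.888  5.181] yaw -0.007
dishrim 452 [0.519 0.375] [0.5191 0.3816]
dishrim 577 [0.5196 0.3778] [0.5193 0.376 ]
serum 399 [0.7375 0.2387] [0.7124 0.2304]
serum 403 [0.7375 0.2384] [0.7125 0.2302]
compact 569 [0.6985 0.3416] [0.6983 0.3415]
compact 571 [0.6982 0.3415] [0.6982 0.3413]
jar 438 [ 0.5994 -0.4   ] [ 0.5984 -0.3979]
jar 432 [ 0.5993 -0.4   ] [ 0.5985 -0.3983]
soap 411 [0.51933831 0.3737343  0.0407757 ] ((0.5197713375091553, 0.3753131926059723), (0.06620417535305023, 0.04392695799469948), 82.01123046875)
plane [-0.61  0.6 ] deg
```

View pics/top16.png

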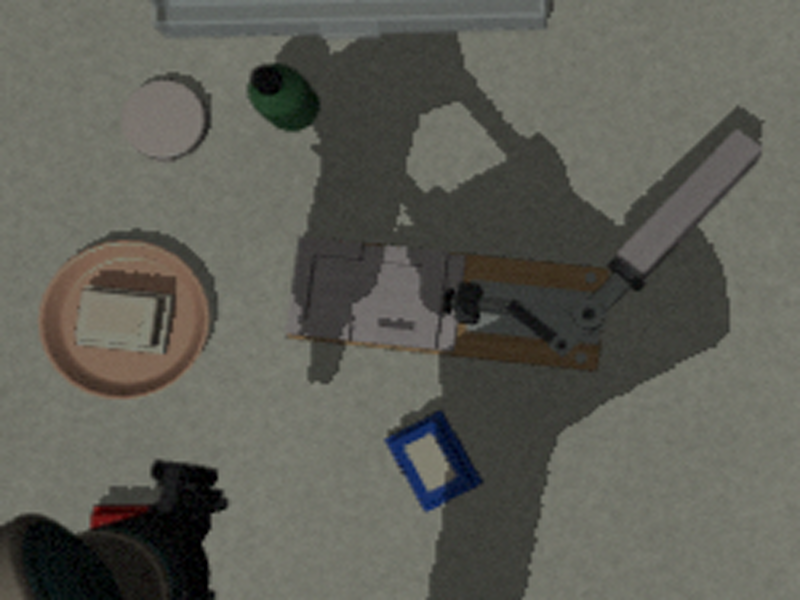

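View pics/wrist16.png

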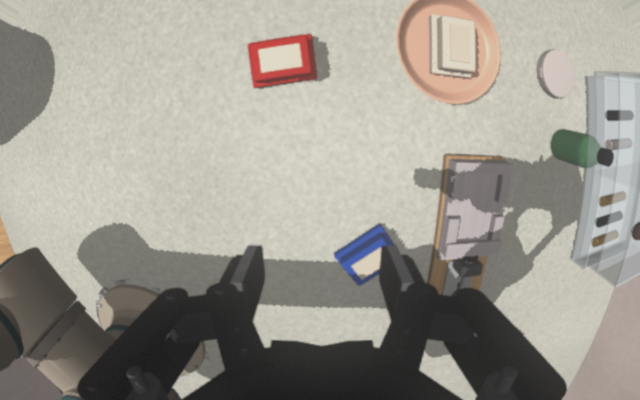

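Run:
```python
from fitp import *
W0=world(dict(np.load("top0.npz")));c=dict(np.load("top16.npz"));W=world(c);W13=world(dict(np.load("top13.npz")))
for w in (W0,W13,W):
    P=w[155:240,140:220].reshape(-1,3);r=np.linalg.norm(P[:,:2]-[.519,.3757],axis=1)
    P=P[(P[:,2]>.016)&(P[:,2]<.026)&(r>.058)&(r<.085)][:,:2]
    A=np.c_[2*P,np.ones(len(P))];s=np.linalg.lstsq(A,(P**2).sum(1),rcond=None)[0];print(len(P),s[:2].round(4))
# tube & lever
P=W[105:185,325:385].reshape(-1,3);T=P[(P[:,2]>.045)&(P[:,2]<.074)&(P[:,1]<-.06)][:,:2]
rect=cv2.minAreaRect(T.astype(np.float32));print("tube rect",rect)
pv=np.array([.5143,-.0115]);v=np.array(rect[0])-pv;print("centre r",np.linalg.norm(v),"angle",np.degrees(np.arctan2(v[1],v[0])),"swing vs -114.3")
cv2.imwrite("pics/top16b.png",cv2.resize(c["pixels"][125:205,310:390],None,fx=7,fy=7,interpolation=cv2.INTER_CUBIC))
```

```text
452 [0.519 0.375]
215 [0.5191 0.3752]
434 [0.5189 0.375 ]
tube rect ((0.6100575923919678, -0.09838485717773438), (0.030018068850040436, 0.14501015841960907), 48.044559478759766)
centre r 0.12930001897718943 angle -42.21876853130212 swing vs -114.3
```

View pics/top16b.png

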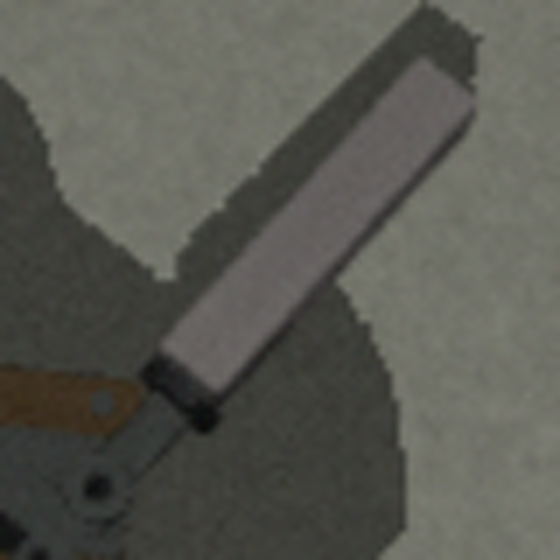

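Dish unmoved, tube hard against the collar, lever at about 70–72° of swing. Handing in.

```bash
python3 -c "
from plant import bot
print(bot.hand_in())"
```

```text
the job is handed in; nothing more can be done
None
```

The clamp is open with the tube left on its lever. The soap bar sits flat in the middle of the dish, and I handed in at about 17.4 s of robot time. No verdict was reported.

**Tube and lever:** I slid the tube onto the lever until it met the collar, then swung it over the dead point. It stopped at 14 N of resistance with almost no further movement. After release the tube still lies against the collar in the images. Measured swing was about 70–72°, where the stop is at 69.9°.

**Soap:** I lifted the bar straight out of the mould and lowered it until I felt about 6 N of contact, then let go. It sits within about 1 mm of the dish centre and within about 0.6° of flat.

**Dish, bottle, compact and jar:** their before-and-after positions agree within 0.3 mm. My first dish check after placing was off by about 3 mm because it picked up the soap's shoulder. A fit to the rim alone showed no shift.

**Small deviations:**
- The tube drew 1–2 mm off the collar partway through the swing, and I pushed it back.
- The tool ended with about a 2° tilt that yaw-only moves could not correct.

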